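Snap a notice frame shut and run a fingertip along its edge

TASK

A fresh notice lies under the clear cover of the snap frame on the table, but the frame's far long rail and its right-hand short rail still stand open. With the fingers only, gripping nothing and leaving the frame lying where it is, tip both rails over and press them down until they click flat. Take the hand off, then run the fingertips lightly along the shut edge to make sure it is home: along the whole long rail from its left end to its right end, then on round the corner and along the whole short rail towards you; never lean hard on the frame, and leave the other things on the table alone.

Things in the scene. Friction and masses are not known exactly. Their poses are not given: they have to be found in the camera images.
- frame: Loose notice frame lying face up, 180 mm along its x, 240 mm along its y, 17 mm high with its rails shut, 0.7 kg; blue metal rails, black corner caps 27 mm square, cream sheet under a clear cover (top 11 mm up). Origin: centre of underside. Its x points away from the robot (within 0.3 rad), to the open long rail; its -y side, at the right, has the open short rail. Slides if pushed with over 4 N.
- long_rail (a joint): Angle of the far long rail, rad: 0 shut flat, grows as its inner edge swings up and outward, 1.5 wide open. Rail 185 mm long, 26 mm wide, 5 mm thick, reaching 22 mm inward from its hinge. Stiff hinge: it stays where it is left (1 to 2 N at the free edge moves it). At about 0.35 its latch meets a bead; about 5 N of downward press on the rail clicks it past, and below 0.06 the latch holds it.
- short_rail (a joint): Angle of the right-hand short rail, rad: same profile and behaviour as the long rail, but 125 mm long. 0 shut flat, 1.5 wide open. The near long rail and the left short rail are already shut and do not move.
- long_hinge (a point): Middle of the long rail's hinge line, 13 mm above the table and 4 mm inside the frame's far outer edge; the line runs along the frame's y.
- short_hinge (a point): Middle of the short rail's hinge line, 13 mm above the table and 4 mm inside the frame's right outer edge; the line runs along the frame's x.
- long_left: Left end of the long rail (+y end). Moves with the rail; origin on the middle of this stretch's top face (which is 17 mm above the table when the rail is shut); the stretch is 40 mm of the rail's length and the rail's full 26 mm width.
- long_middle: Middle of the long rail. Moves with the rail; origin on the middle of this stretch's top face (which is 17 mm above the table when the rail is shut); the stretch is 40 mm of the rail's length and the rail's full 26 mm width.
- long_right: Right end of the long rail (-y end, at the corner between the two rails). Moves with the rail; origin on the middle of this stretch's top face (which is 17 mm above the table when the rail is shut); the stretch is 40 mm of the rail's length and the rail's full 26 mm width.
- short_far: Far end of the short rail (+x end, at the corner between the two rails). Moves with the rail; origin on the middle of this stretch's top face (which is 17 mm above the table when the rail is shut); the stretch is 40 mm of the rail's length and the rail's full 26 mm width.
- short_near: Near end of the short rail (-x end, towards the robot). Moves with the rail; origin on the middle of this stretch's top face (which is 17 mm above the table when the rail is shut); the stretch is 40 mm of the rail's length and the rail's full 26 mm width.
- marker: Bystander: black and white marker pen lying at the front left, 17x135x16 mm; origin centre of underside, length along its y.
- masking_tape: Bystander: roll of masking tape lying flat, 96 mm across, 25 mm high; origin centre of underside.
- binder_clip: Bystander: black binder clip, 32x38x25 mm; origin centre of underside.
- meter_keys: Bystander: bunch of keys with a red tag, 84x118x8 mm; origin centre of underside.
- pump_bottle: Bystander: pump bottle of hand soap standing upright, 56x72x182 mm; origin centre of underside.
- peg_3: Bystander: turquoise clothes peg, 15x72x12 mm; origin centre of underside.

How it is judged (in metres and radians):
On the way, in this order (a step that is already met when the one before it is completed fails the run):
1. both rails have clicked flat and the fingers are off the frame (value of joint each of long_rail, short_rail below 0.06 rad and contact force between the fingers and frame below 0.1 N), for 0.1 s.
2. the fingertips touch the left end of the shut long rail (value of joint each of long_rail, short_rail below 0.06 rad and contact force between the fingers and long_left between 0.3 and 20 N), for 0.1 s.
3. they have come to its middle (value of joint each of long_rail, short_rail below 0.06 rad and contact force between the fingers and long_middle between 0.3 and 20 N), for 0.1 s.
4. they have come to its right end, at the corner (value of joint each of long_rail, short_rail below 0.06 rad and contact force between the fingers and long_right between 0.3 and 20 N), for 0.1 s.
5. they have rounded the corner onto the short rail's far end (value of joint each of long_rail, short_rail below 0.06 rad and contact force between the fingers and short_far between 0.3 and 20 N), for 0.1 s.
6. they have come to the short rail's near end (value of joint each of long_rail, short_rail below 0.06 rad and contact force between the fingers and short_near between 0.3 and 20 N), for 0.1 s.
At the end, for the whole second after the job is handed in: Both rails shut within 0.06 rad of flat, the frame flat on the table, at rest, within 40 mm of where it lay; before that, with both rails shut and the hand taken off once, the fingertips touched the long rail at left, middle and right, then the short rail at its far and near ends, under 20 N (value of joint each of long_rail, short_rail below 0.06 rad and angle between frame's own z axis and vertical below 0.03 rad and height (world z) of frame below 0.004 m and distance of frame from where it was at the start of the episode below 0.04 m and linear speed of frame below 0.01 m/s).
It fails at once if the frame is lifted or tipped (height (world z) of frame above 0.012 m or angle between frame's own z axis and vertical above 0.12 rad).
It fails at once if the frame is pushed more than 40 mm out of place (distance of frame from where it was at the start of the episode above 0.04 m).
It fails at once if the frame is pressed harder than 50 N (contact force between the fingers and frame above 50 N).
It fails at once if a bystander is moved more than 15 mm (distance of any of marker, masking_tape, binder_clip, meter_keys, pump_bottle, peg_3 from where it was at the start of the episode above 0.015 m).
It fails at once if the soap bottle is tipped (angle between pump_bottle's own z axis and vertical above 0.3 rad).
It also fails if it takes over 58 s, if anything falls off the work surface, if the arm or the gripper's body presses on something with over 40 N, if the wrist force passes 120 N, or if a joint passes its speed limit or range.

ROBOT

A 6-joint arm with a two-finger parallel gripper is mounted at the origin on a cart in front of the work surface, level with it; the furniture and walls round the work are solid. World frame = base frame: x ahead of the robot, y to its left, z up, the work surface at z = 0. Lengths are in m, angles in degrees, forces in N, time in s.
With the tool pointing down it reaches from about 0.375 to 0.9 m from the base axis. Payload 3.1 kg.
Tool frame: the origin (TCP) lies midway between the tips of the shut fingers; the grasp point (between the pads) lies 19 mm behind it; x points along the fingers, z is the direction in which the jaws open and shut, and the axes are right-handed (so a half turn about x gives the same grasp; the last joint's range is limited). The gripper opens to 87 mm and grips with 3 to 60 N. Pads are 19 mm wide; open, the fingers measure 117 mm over their backs; the gripper's body (75 mm by 190 mm) begins 51 mm behind the grasp point.
Start: joints at [-81.79, 30.224, 82.088, -0, 67.689, -10.227], TCP at [0.198, -0.593, 0.223] pointing down, gripper open.
Joint ranges: [-176.69, 176.69], [-43.24, 126.21], [12.49, 139.97], [-82, 262], [0, 151.66], [-163.58, 163.58]. Speed limits (degrees/s): [159.86, 159.86, 180, 180, 180, 180].

INTERFACE

Orientations are given as a 3x3 rotation matrix whose columns are the frame's x, y, z axes.
In Python, from rig import * gives the robot as it stands.
- The arm moves only by the tool play_rows, never from a script. Its argument "rows" is a list that holds one entry, the list of rows, each a list of 7 numbers: the shift along the tool's x, y, z in m, then the turn, a rotation vector about the tool's x, y, z in degrees, then the finger opening in m, from 0 to 0.087. A call has 1 to 12 rows; each row is the pose to reach, as a shift and turn from the pose commanded when the call began, along the tool's axes at that moment; what a row does not reach only later rows make up. A row lasts 1/10 s, in which the tool goes at most 50 mm and 8.59 degrees, less where a joint would pass 70% of its speed; a pose out of reach is approached as far as the arm can. A call with a gripper value outside its range is refused whole. The fingers move at their own pace and stop on an object; the grip force is fixed at half the most. Time passes only in rows, so rows that repeat a pose let the fingers close. It gives the time, the measured TCP pose, the force and the opening at its end, in the units of the state.
- read_state(): the state, without advancing time (a new reading comes with each control period).
- capture(name): name is "scene" or "top" or "wrist"; returns a dict with "pixels" (384x512x3 uint8, red, green, blue), "intrinsics" (3x3 intrinsics, pixels), "rvec" (rotation vector, rad) and "tvec" (3), from world to camera coordinates, as OpenCV has them. Camera axes: x right, y down, z forward; pixel columns grow to the right and rows downward; lengths in m; the calibration is good to about 2 mm. A picture is of the moment at which its call begins. There is no depth.
- hand_in(): hands the job in, once; it reports no verdict.
Trained networks look in the newest picture that a camera, given by its name, has taken for a name from the list of things; names that differ only in an ending like _2 or _b are one class to them, and where a whole thing is asked for, a point or a joint stands for the part that bears it (a point fixed in the world has none). Each returns a list of dicts, best first, with "p" (0 to 1); they miss things now and then, are a little off and sometimes report something else, mostly with a low value. They report only what shows in the picture. A call takes as long as a camera call.
- trace(camera, target): "mask" (384x512 bool, what is visible of it) and "at" ([column, row] in pixels, amid what is visible of it).
The state is a dict: "time_s": time; "joint_positions": joint angles; "qvel": joint speeds; "tau": joint torques, N m; "position": TCP position; "tcp_rot": TCP orientation; "force": force on the tool from outside, world axes, zero at the start; "moment": the same for the moment, N m; "opening": opening from 0.0 (shut) to 1.0 (fully open).
Only numpy, scipy, OpenCV 4.12 (cv2) and the standard library are available. Lean on these libraries where they do the work, as an engineer would, in place of code of your own. Each camera call takes 0.05 s, during which the arm holds its last target.

## Working session

There is one attempt and no reset: what is moved stays moved. The work goes in short steps, Python scripts to look and compute and a tool call to move; the robot and the scene stay as the last step left them, time stands still between calls to the robot, and variables do not carry over. Pictures are saved under pics/ and viewed, and the job is handed in when it is done.

Besides the shell and the picture viewer there is one more tool, called after "Request:" by a JSON object that holds its "op" and its "data". play_rows: Moves the arm, as the interface text tells. Its arguments: {"type":"object","properties":{"rows":{"type":"array"}},"required":["rows"]}

```bash
ls; mkdir -p pics; python3 - <<'E'
from rig import *
import cv2,pickle
s=read_state();print({k:s[k] for k in s})
D={}
for n in ["scene","top"]:
    c=capture(n);D[n]=c
    cv2.imwrite(f"pics/{n}0.png",cv2.resize(c["pixels"][:,:,::-1],(800,600),interpolation=cv2.INTER_CUBIC))
    print(n,c["intrinsics"],c["rvec"],c["tvec"])
    for t in ["frame","long_rail","short_rail","long_left","long_middle","long_right","short_far","short_near","pump_bottle","meter_keys","peg_3","binder_clip","masking_tape","marker"]:
        r=trace(n,t)
        print(t,[(round(q["p"],2),q["at"],int(q["mask"].sum())) for q in r[:2]])
        D[n,t]=r
pickle.dump(D,open("d0.pkl","wb"))
print(read_state()["time_s"])
E
```

```text
pics
{'time_s': 0.0, 'joint_positions': array([-8.17900721e+01,  3.02771287e+01,  8.21569220e+01,  1.12666619e-04,
        6.76871051e+01, -1.02267002e+01]), 'qvel': array([-0.00074442,  0.00193895, -0.01677088, -0.00043104,  0.07035727,
        0.02692822]), 'tau': array([-1.14400034e-03, -4.40048003e+01, -1.76591778e+01,  6.32610591e-02,
        5.82670933e-02, -1.43110492e-04]), 'position': array([ 0.19758909, -0.59217989,  0.22158834]), 'tcp_rot': array([[-3.00160338e-04,  9.48674323e-01,  3.16254548e-01],
       [ 2.09315409e-03,  3.16254465e-01, -9.48672089e-01],
       [-9.99997764e-01,  3.77215765e-04, -2.08064858e-03]]), 'force': array([ 0.51828011, -0.76927948,  0.49628786]), 'moment': array([-0.04938898, -0.01151883, -0.04872475]), 'opening': 1.0002334925825174}
scene [[456.95128772   0.         257.3480962 ]
 [  0.         456.95128772 195.85049118]
 [  0.           0.           1.        ]] [ 1.19203435 -1.992292    1.20983559] [0.28336939 0.24779438 0.8754959 ]
frame [(0.78, [262.8, 200.2], 3164)]
long_rail [(0.8, [244.9, 184.2], 242)]
short_rail [(0.46, [300.8, 184.7],
[... 372 characters left out ...]
316)]
top [[432.34018803   0.         247.10270363]
 [  0.         432.34018803 192.01266055]
 [  0.           0.           1.        ]] [ 2.16499285 -2.14111864  0.10556763] [0.02787109 0.51886014 1.16024507]
frame [(0.79, [262.8, 179.9], 5560)]
long_rail [(0.66, [256.6, 151.7], 386), (0.55, [260.3, 179.9], 5572)]
short_rail [(0.69, [303.6, 177.4], 351)]
long_left []
long_middle []
long_right []
short_far [(0.62, [163.0, 165.6], 103)]
short_near []
pump_bottle [(0.89, [121.3, 150.8], 668)]
meter_keys [(0.7, [372.0, 250.6], 368)]
peg_3 []
binder_clip [(0.55, [113.4, 209.4], 504)]
masking_tape [(0.84, [132.9, 224.1], 546)]
marker [(0.65, [173.6, 240.9], 222), (0.47, [262.9, 179.3], 5410)]
1.5
```

View pics/scene0.png

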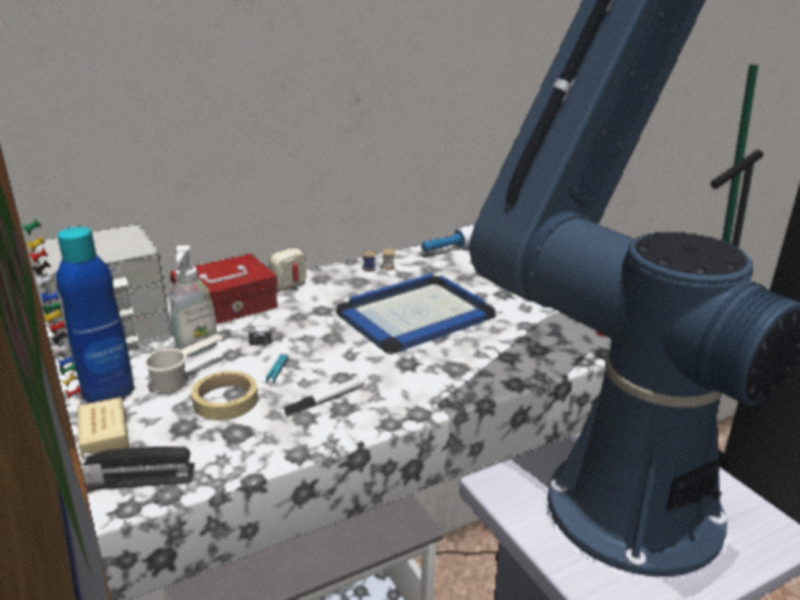

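View pics/top0.png

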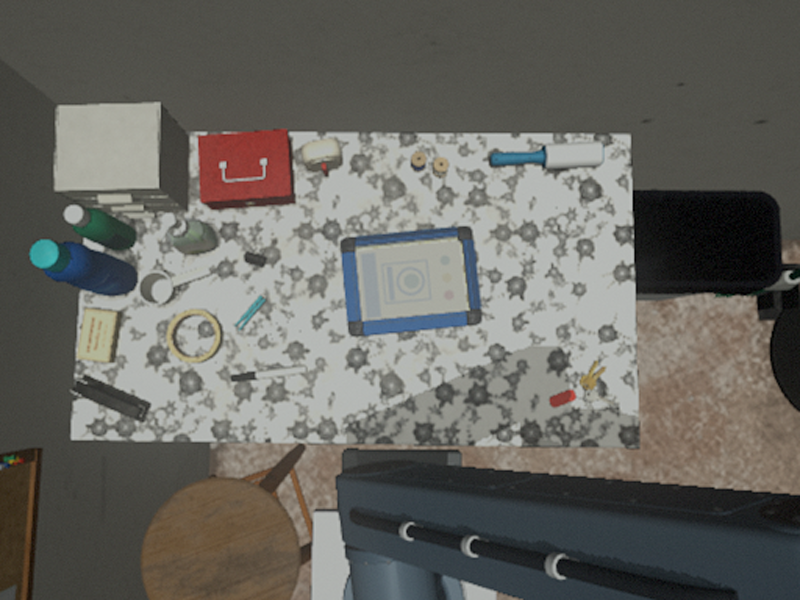

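```bash
python3 - <<'E'
import pickle,cv2
D=pickle.load(open("d0.pkl","rb"))
im=D["top"]["pixels"][130:235,195:330,::-1]
cv2.imwrite("pics/topc.png",cv2.resize(im,(800,622))[:600])
im=D["scene"]["pixels"][150:255,185:345,::-1]
cv2.imwrite("pics/scenec.png",cv2.resize(im,(800,525)))
E
```

```text
(no output)
```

View pics/topc.png

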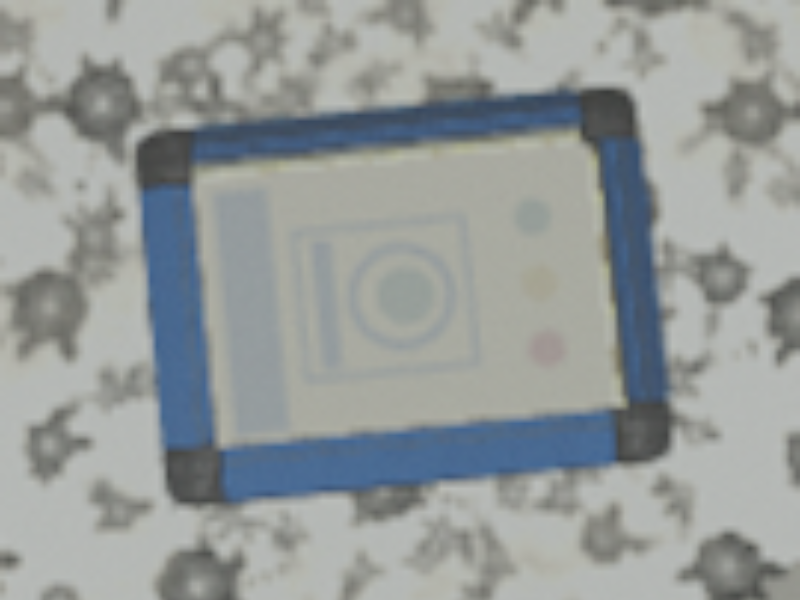

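View pics/scenec.png

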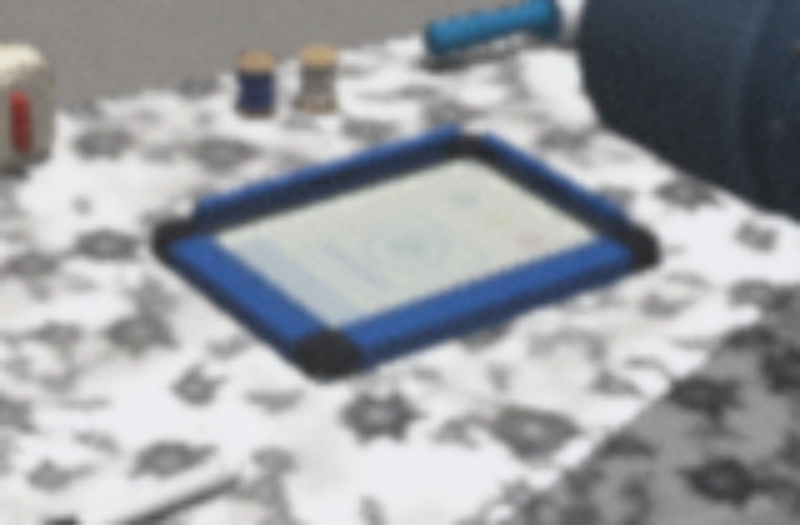

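```bash
cat > h.py <<'E'
import numpy as np,cv2,pickle
from scipy.optimize import least_squares
def proj(c,P):
    p,_=cv2.projectPoints(np.asarray(P,float).reshape(-1,1,3),np.array(c["rvec"],float),np.array(c["tvec"],float),np.array(c["intrinsics"],float),None)
    return p[:,0]
def unproj(c,uv,z):
    R=cv2.Rodrigues(np.array(c["rvec"],float))[0];t=np.array(c["tvec"],float).ravel()
    d=R.T@(np.linalg.inv(c["intrinsics"])@np.array([uv[0],uv[1],1.]));o=-R.T@t
    return o+d*(z-o[2])/d[2]
def fw(pose,p):
    x,y,a=pose;p=np.asarray(p,float).reshape(-1,3)
    c,s=np.cos(a),np.sin(a)
    return np.c_[x+c*p[:,0]-s*p[:,1],y+s*p[:,0]+c*p[:,1],p[:,2]]
def rail(which,th,n=9):
    # free edge points, outer heel
    half=.0925 if which=="l" else .0625
    off=.086 if which=="l" else .116
    u=np.linspace(-half,half,n)
    def pt(r,h): # r inward from hinge, h above hinge
        rr=r*np.cos(th)-h*np.sin(th); zz=.013+r*np.sin(th)+h*np.cos(th)
        o=off-rr
        return np.c_[np.full(n,o),u,np.full(n,zz)] if which=="l" else np.c_[u,np.full(n,-o),np.full(n,zz)]
    return pt
E
python3 - <<'E'
from h import *
D=pickle.load(open("d0.pkl","rb"))
c=D["top"]
k=np.array([[137,133],[632,86],[671,459],[172,503]])/5.925+[195,130]
k=k-0.4
m=[(.09,.12),(.09,-.12),(-.09,-.12),(-.09,.12)]
for h in (.0,.012,.017):
    f=lambda q:(proj(c,fw(q,[(a,b,h) for a,b in m]))-k).ravel()
    r=least_squares(f,[.6,-.02,0]);print(h,r.x,np.degrees(r.x[2]),r.fun.round(2))
    # free scale distances
    W=np.array([unproj(c,p,h) for p in k]);print(W.round(4).tolist(),[np.linalg.norm(W[i]-W[i-1]).round(4) for i in range(4)])
s=D["scene"]
ks=np.array([[152,240],[655,250],[325,380]])/5+[185,150]
print([unproj(s,p,.01).round(3) for p in ks])
E
```

```text
0.0 [ 0.55914947 -0.00916416  0.10339114] 5.923876191895042 [ 0.04 -0.01  0.15  0.09  0.35 -0.27 -0.54  0.19]
[[0.6362, 0.1196, 0.0], [0.6613, -0.1188, 0.0], [0.4812, -0.1368, 0.0], [0.4578, 0.0994, 0.0]] [np.float64(0.1796), np.float64(0.2397), np.float64(0.181), np.float64(0.2374)]
0.012 [ 0.55742908 -0.00895301  0.10340078] 5.924428362795401 [-0.41 -0.3   0.53 -0.27  0.81 -0.01 -0.94  0.53]
[[0.6337, 0.1185, 0.012], [0.6585, -0.1175, 0.012], [0.4802, -0.1354, 0.012], [0.457, 0.0985, 0.012]] [np.float64(0.1778), np.float64(0.2374), np.float64(0.1792), np.float64(0.235)]
0.017 [ 0.55671246 -0.008865    0.10340485] 5.924661436333148 [-0.6  -0.42  0.69 -0.43  1.    0.1  -1.11  0.67]
[[0.6327, 0.1181, 0.017], [0.6574, -0.117, 0.017], [0.4798, -0.1347, 0.017], [0.4567, 0.0982, 0.017]] [np.float64(0.1771), np.float64(0.2364), np.float64(0.1784), np.float64(0.2341)]
[array([0.622, 0.119, 0.01 ]), array([ 0.48 , -0.129,  0.01 ]), array([0.443, 0.103, 0.01 ])]
```

```bash
python3 - <<'E'
from h import *
D=pickle.load(open("d0.pkl","rb"))
pose=(.5575,-.009,.1034)
for n,(x0,x1,y0,y1) in dict(top=(195,330,130,235),scene=(185,345,150,255)).items():
    c=D[n];S=5.925 if n=="top" else 5
    im=cv2.resize(c["pixels"][y0:y1,x0:x1,::-1],None,fx=S,fy=S,interpolation=cv2.INTER_CUBIC)
    def pl(P,col,closed=False):
        p=(proj(c,fw(pose,P))-[x0,y0]+.5)*S
        cv2.polylines(im,[p.round().astype(int)],closed,col,1)
    for h,col in ((0,(0,255,255)),(.017,(0,255,0))):
        pl([(.09,.12,h),(.09,-.12,h),(-.09,-.12,h),(-.09,.12,h)],col,True)
    for th,col in ((.9,(255,0,255)),(1.1,(0,0,255)),(1.3,(255,255,255)),(1.5,(0,128,255))):
        for w in "ls": pl(rail(w,th,2)(.022,.004),col)
    cv2.imwrite(f"pics/ov_{n}.png",im[:600,:800])
E
```

```text
(no output)
```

View pics/ov_top.png

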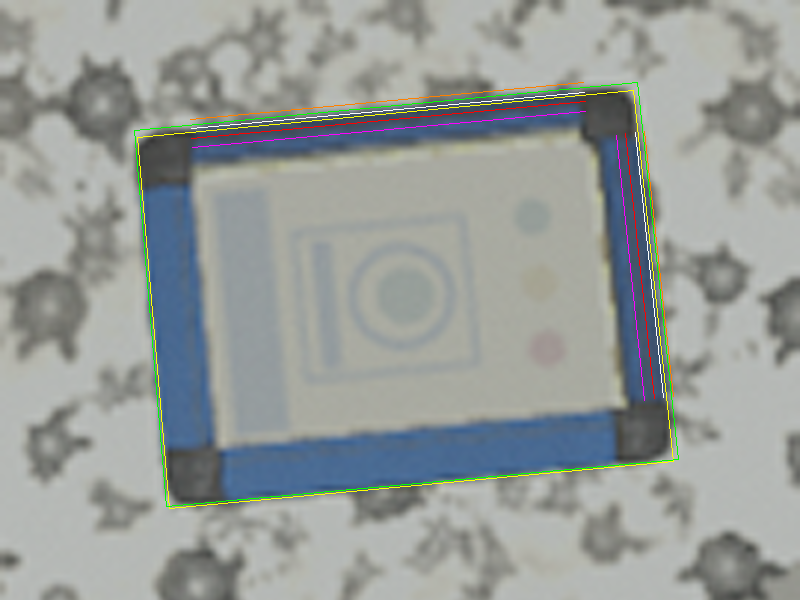

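View pics/ov_scene.png

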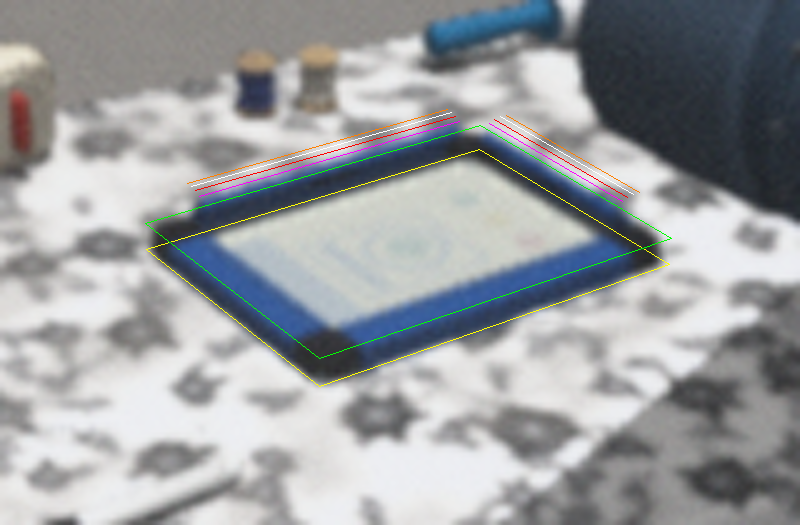

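```bash
python3 - <<'E'
from rig import *
from h import *
c=capture("wrist");s=read_state()
R=cv2.Rodrigues(np.array(c["rvec"]))[0];o=-R.T@np.array(c["tvec"]).ravel()
print("cam",o,"fwd",R[2],"right",R[0]); print("in tool:",s["tcp_rot"].T@(o-s["position"]),s["tcp_rot"].T@R[2],s["tcp_rot"].T@R[0]);print(c["intrinsics"])
cv2.imwrite("pics/w0.png",c["pixels"][:,:,::-1])
R=s["tcp_rot"]
for t in ([.56,-.02,.25],):
    print(R.T@(np.array(t)-s["position"]))
E
```

```text
cam [ 0.26938323 -0.56978876  0.38494694] fwd [-0.26429895 -0.08850094 -0.96037162] right [ 3.17224726e-01 -9.48350391e-01  9.13572313e-05]
in tool: [-0.16240145  0.07530369  0.00074923] [ 9.60375516e-01 -2.78709107e-01  3.17916120e-04] [-4.00154783e-05  1.00278774e-03  9.99999496e-01]
[[276.97998798   0.         253.31110214]
 [  0.         276.97998798 192.9947622 ]
 [  0.           0.           1.        ]]
[-0.02748283  0.52488806 -0.42891032]
```

View pics/w0.png

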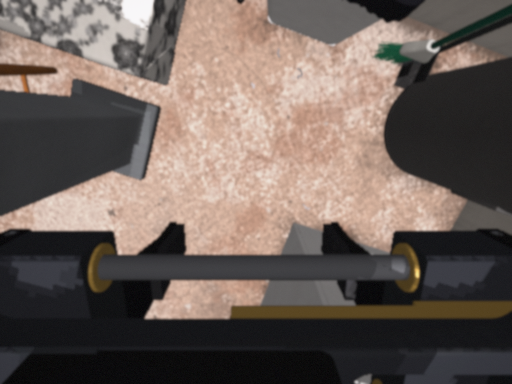

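Request:
{"op": "play_rows", "data": {"rows": [[[0.02,0.036,-0.035,6,0,0,0],[0.02,0.072,-0.07,12.5,0,0,0],[0.02,0.108,-0.105,12.5,0,0,0],[0.02,0.144,-0.14,12.5,0,0,0],[0.02,0.18,-0.175,12.5,0,0,0],[0.02,0.216,-0.21,12.5,0,0,0],[0.02,0.252,-0.245,12.5,0,0,0],[0.02,0.288,-0.28,12.5,0,0,0],[0.02,0.324,-0.315,12.5,0,0,0],[0.02,0.36,-0.35,12.5,0,0,0],[0.02,0.396,-0.385,12.5,0,0,0],[0.02,0.432,-0.42,12.5,0,0,0]]]}}

```text
time_s: 2.75
position: [0.4728, -0.0613, 0.2029]
tcp_rot: [[0.001, 0.995, 0.103], [-0.0, 0.103, -0.995], [-1.0, 0.001, 0.001]]
force: [-0.7, -1.0, 0.8]
opening: 0.028
```

Request:
{"op": "play_rows", "data": {"rows": [[[0,0.03,-0.045,0,0,0,0],[0,0.03,-0.045,0,0,0,0]]]}}

```text
time_s: 2.95
position: [0.4993, -0.0107, 0.2029]
tcp_rot: [[0.003, 0.994, 0.11], [0.001, 0.11, -0.994], [-1.0, 0.003, -0.001]]
force: [-0.0, -0.1, 0.4]
opening: 0.003
```

```bash
python3 - <<'E'
from rig import *
from h import *
c=capture("wrist");s=read_state();print(s["time_s"],s["position"],s["tcp_rot"].round(4).tolist(),s["force"],s["opening"])
cv2.imwrite("pics/w1.png",cv2.resize(c["pixels"][:,:,::-1],(800,600)))
R=cv2.Rodrigues(np.array(c["rvec"]))[0];o=-R.T@np.array(c["tvec"]).ravel();print(o)
D=dict(c=c,s=s)
for t in ["frame","long_rail","short_rail"]:
    r=trace("wrist",t);D[t]=r;print(t,[(round(q["p"],2),q["at"],int(q["mask"].sum())) for q in r[:2]])
pickle.dump(D,open("d1.pkl","wb"))
E
```

```text
3.0 [ 0.49833834 -0.0124026   0.20274631] [[0.0014, 0.994, 0.1092], [0.0001, 0.1092, -0.994], [-1.0, 0.0014, 0.0]] [-0.33015     0.08071259  0.14811011] 0.005555689036852533
[ 0.57397397 -0.00347426  0.36557855]
frame [(0.93, [255.7, 122.4], 29583)]
long_rail [(0.61, [255.7, 57.8], 2940)]
short_rail [(0.68, [350.2, 124.4], 1514)]
```

View pics/w1.png

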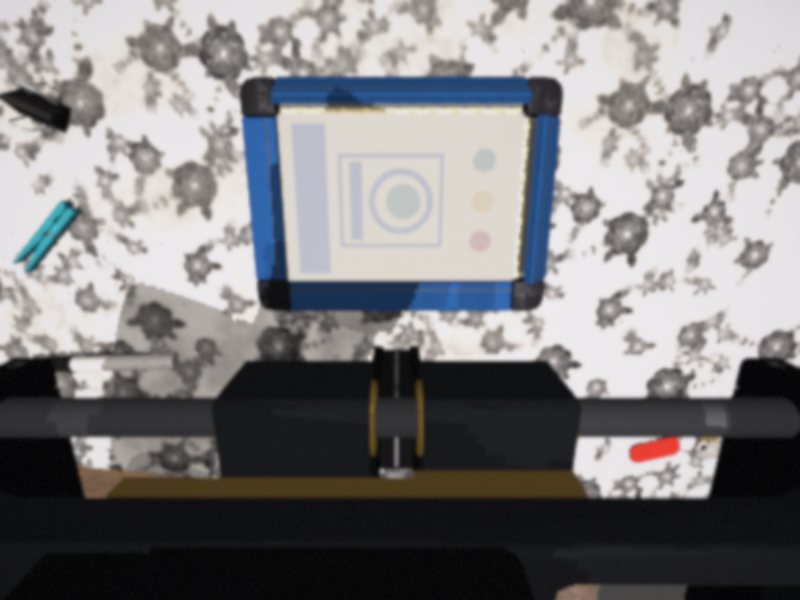

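```bash
python3 - <<'E'
from h import *
D=pickle.load(open("d1.pkl","rb"));c=D["c"]
k=np.array([[240.5,77.5],[560.5,76.5],[541.5,309],[262,310]])/1.5625-.3
m=[(.09,.12),(.09,-.12),(-.09,-.12),(-.09,.12)]
for h in (.0,.008,.012,.017):
    f=lambda q:(proj(c,fw(q,[(a,b,h) for a,b in m]))-k).ravel()
    r=least_squares(f,[.6,-.02,0]);print(h,r.x,r.fun.round(2), r.cost)
h=.012
pose=least_squares(lambda q:(proj(c,fw(q,[(a,b,h) for a,b in m]))-k).ravel(),[.6,-.02,0]).x
x0,y0,x1,y1=148,42,368,207;S=3.63
im=cv2.resize(c["pixels"][y0:y1,x0:x1,::-1],None,fx=S,fy=S,interpolation=cv2.INTER_CUBIC)
def pl(P,col,closed=False):
    p=(proj(c,fw(pose,P))-[x0,y0]+.5)*S
    cv2.polylines(im,[p.round().astype(int)],closed,col,1)
for h,col in ((0,(0,255,255)),(.017,(0,255,0))):
    pl([(.09,.12,h),(.09,-.12,h),(-.09,-.12,h),(-.09,.12,h)],col,True)
for th,col in ((.9,(255,0,255)),(1.1,(0,0,255)),(1.3,(255,255,255)),(1.5,(0,128,255))):
    for w in "ls": pl(rail(w,th,2)(.022,.004),col)
cv2.imwrite(f"pics/ov_w.png",im[:600,:800])
E
```

```text
0.0 [ 0.55671132 -0.00920479  0.11639413] [ 2.38  2.   -1.88  1.51 -2.51 -2.87  1.95 -2.68] 20.498999711138737
0.008 [ 0.55633188 -0.00916139  0.11637205] [ 0.03  0.87  0.47  0.36 -0.74 -0.93  0.17 -0.74] 1.550731678649386
0.012 [ 0.55613195 -0.00914081  0.11636071] [-1.19  0.3   1.68 -0.23  0.17  0.08 -0.74  0.27] 2.5206867866673655
0.017 [ 0.55587203 -0.00911619  0.11634622] [-2.75 -0.43  3.24 -0.97  1.33  1.37 -1.91  1.57] 14.476840347563186
```

View pics/ov_w.png

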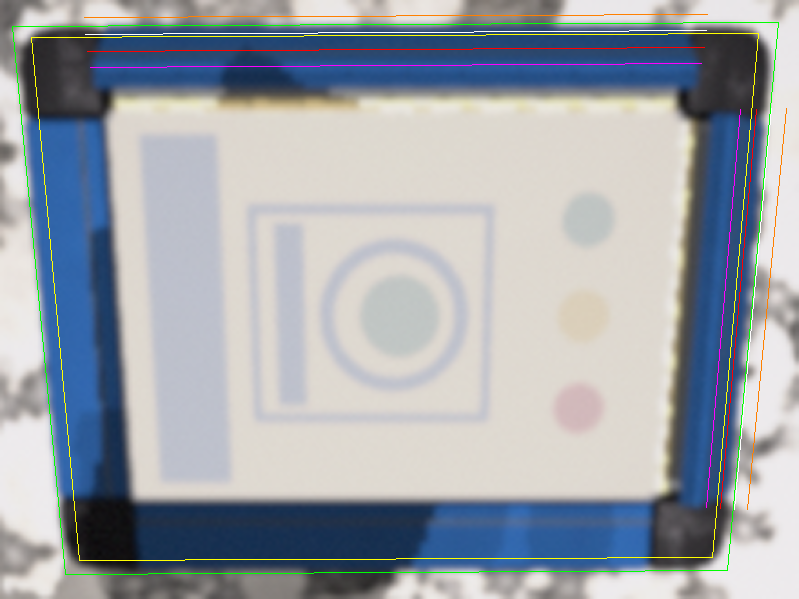

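Request:
{"op": "play_rows", "data": {"rows": [[[0.02,0.045,0.001,0,0,0,0],[0.05,0.09,0.003,0,0,0,0],[0.09,0.13,0.003,0,0,0,0],[0.13,0.1415,0.003,0,0,0,0],[0.155,0.1415,0.003,0,0,0,0],[0.155,0.1415,0.003,0,0,0,0]]]}}

```text
time_s: 3.75
position: [0.6343, -0.0055, 0.0428]
tcp_rot: [[-0.01, 0.995, 0.1], [0.002, 0.1, -0.995], [-1.0, -0.01, -0.003]]
force: [-1.0, -0.2, 1.0]
opening: 0.007
```

```bash
cat >> h.py <<'E'
POSE=(.557,-.009,.11)
def st():
    from rig import read_state
    s=read_state();p=s["position"];a=POSE[2];d=p[:2]-np.array(POSE[:2])
    print("t",round(s["time_s"],2),"frame xy mm",(1e3*(np.cos(a)*d[0]+np.sin(a)*d[1])).round(1),(1e3*(-np.sin(a)*d[0]+np.cos(a)*d[1])).round(1),"z",(1e3*p[2]).round(2),"F",s["force"].round(2),"ty yaw",np.arctan2(s["tcp_rot"][1,1],s["tcp_rot"][0,1]).round(3),"tx",s["tcp_rot"][:,0].round(3))
E
python3 - <<'E'
from rig import *
from h import *
st()
c=capture("wrist");cv2.imwrite("pics/w2.png",cv2.resize(c["pixels"][:,:,::-1],(800,600)))
E
```

```text
t 3.75 frame xy mm 77.2 -5.0 z 42.83 F [-1.01 -0.22  1.04] ty yaw 0.101 tx [-0.01   0.002 -1.   ]
```

View pics/w2.png

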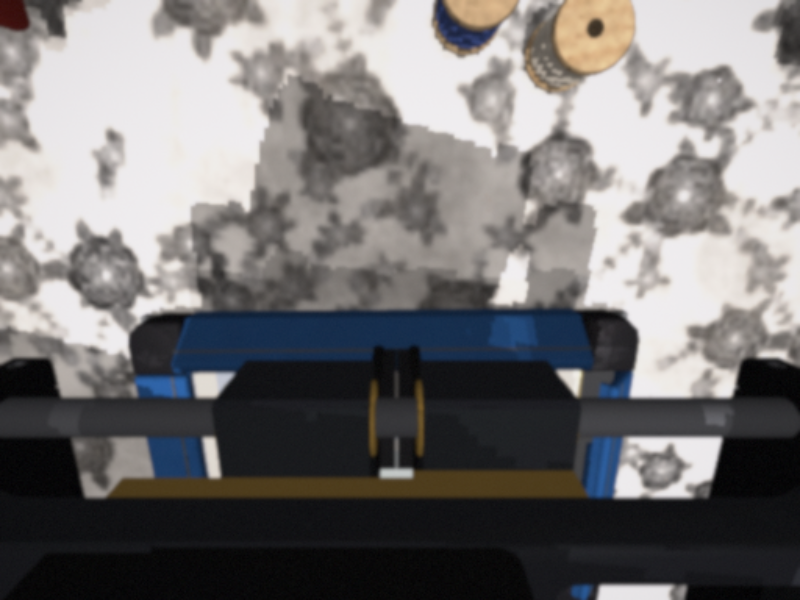

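```bash
python3 - <<'E'
from rig import *
from h import *
st()
c=capture("wrist")
st()
pickle.dump(c,open("c2.pkl","wb"))
for th in (.5,.7,.9,1.1,1.3):
    for r,h in ((.022,.004),(-.004,.004)):
        print(th,r,(proj(c,fw(POSE,rail("l",th,2)(r,h)))*1.5625).round(0).tolist())
E
```

```text
t 3.8 frame xy mm 78.8 -5.2 z 45.43 F [-0.06  0.49  0.7 ] ty yaw 0.101 tx [-0.006  0.001 -1.   ]
t 3.85 frame xy mm 80.3 -5.3 z 47.49 F [0.13 1.09 0.94] ty yaw 0.101 tx [-0.002  0.    -1.   ]
0.5 0.022 [[585.0, 370.0], [180.0, 373.0]]
0.5 -0.004 [[580.0, 314.0], [185.0, 317.0]]
0.7 0.022 [[589.0, 366.0], [176.0, 369.0]]
0.7 -0.004 [[579.0, 313.0], [187.0, 315.0]]
0.9 0.022 [[592.0, 361.0], [172.0, 364.0]]
0.9 -0.004 [[578.0, 312.0], [188.0, 315.0]]
1.1 0.022 [[595.0, 354.0], [168.0, 357.0]]
1.1 -0.004 [[577.0, 312.0], [189.0, 314.0]]
1.3 0.022 [[597.0, 345.0], [166.0, 348.0]]
1.3 -0.004 [[576.0, 312.0], [190.0, 315.0]]
```

Request:
{"op": "play_rows", "data": {"rows": [[[0.004,-0.002,0,0,0,0,0],[0.008,-0.005,0,0,0,0,0],[0.012,-0.006,0,0,0,0,0],[0.015,-0.006,0,0,0,0,0],[0.018,-0.006,0,0,0,0,0],[0.02,-0.006,0,0,0,0,0],[0.022,-0.006,0,0,0,0,0],[0.023,-0.006,0,0,0,0,0]]]}}

```text
time_s: 4.65
position: [0.6315, -0.0042, 0.0247]
tcp_rot: [[-0.001, 0.995, 0.104], [0.0, 0.104, -0.995], [-1.0, -0.001, -0.0]]
force: [-3.5, -1.5, 3.9]
opening: 0.002
```

```bash
python3 - <<'E'
from rig import *
from h import *
st()
E
```

```text
t 4.65 frame xy mm 74.6 -3.4 z 24.7 F [-3.46 -1.54  3.88] ty yaw 0.104 tx [-0.001  0.    -1.   ]
```

Request:
{"op": "play_rows", "data": {"rows": [[[0.001,0,0,0,0,0,0],[0.002,0,0,0,0,0,0],[0.003,0,0,0,0,0,0],[0.004,0,0,0,0,0,0]]]}}

```text
time_s: 5.05
position: [0.6327, -0.0043, 0.0204]
tcp_rot: [[0.001, 0.995, 0.103], [-0.0, 0.103, -0.995], [-1.0, 0.001, 0.0]]
force: [-1.2, -0.1, 0.9]
opening: 0.006
```

Request:
{"op": "play_rows", "data": {"rows": [[[0.001,0,0,0,0,0,0],[0.002,0,0,0,0,0,0],[0.003,0,0,0,0,0,0]]]}}

```text
time_s: 5.35
position: [0.6323, -0.0043, 0.0174]
tcp_rot: [[0.0, 0.995, 0.103], [-0.0, 0.103, -0.995], [-1.0, 0.0, 0.0]]
force: [-0.5, -0.0, 7.8]
opening: 0.002
```

Request:
{"op": "play_rows", "data": {"rows": [[[0.001,0,0,0,0,0,0],[0.0015,0,0,0,0,0,0],[0.0015,0,0,0,0,0,0]]]}}

```text
time_s: 5.65
position: [0.6323, -0.0043, 0.0174]
tcp_rot: [[0.0, 0.995, 0.104], [-0.0, 0.104, -0.995], [-1.0, 0.0, 0.0]]
force: [-3.2, 0.8, 8.7]
opening: 0.005
```

```bash
python3 - <<'E'
from rig import *
from h import *
st()
E
```

```text
t 5.65 frame xy mm 75.4 -3.6 z 17.39 F [-3.17  0.77  8.71] ty yaw 0.104 tx [ 0. -0. -1.]
```

Request:
{"op": "play_rows", "data": {"rows": [[[-0.02,0,0,0,0,0,0],[-0.045,-0.005,0.01,0,0,0,0],[-0.055,-0.025,0.035,0,0,0,0],[-0.055,-0.045,0.065,0,0,0,0],[-0.055,-0.065,0.095,0,0,0,0],[-0.05,-0.075,0.106,0,0,0,0],[-0.04,-0.075,0.106,0,0,0,0],[-0.035,-0.075,0.106,0,0,0,0],[-0.035,-0.075,0.106,0,0,0,0]]]}}

```text
time_s: 6.55
position: [0.5683, -0.116, 0.0496]
tcp_rot: [[-0.002, 0.995, 0.105], [0.001, 0.105, -0.995], [-1.0, -0.002, -0.001]]
force: [-1.0, 0.7, 0.5]
opening: 0.008
```

```bash
python3 - <<'E'
from rig import *
from h import *
st()
D={}
for n in ("wrist","top","scene"):
    c=capture(n);D[n]=c
    cv2.imwrite(f"pics/{n}3.png",cv2.resize(c["pixels"][:,:,::-1],(800,600)))
pickle.dump(D,open("d3.pkl","wb"))
st()
c=D["top"];im=c["pixels"][130:235,195:330,::-1]
cv2.imwrite("pics/top3.png",cv2.resize(im,(700,544),interpolation=cv2.INTER_CUBIC))
im=D["scene"]["pixels"][150:255,185:345,::-1]
cv2.imwrite("pics/scene3.png",cv2.resize(im,(800,525)))
for th in (.0,.5,.7,.9,1.1,1.3):
    for r,h in ((.022,.004),(-.004,.004)):
        print(th,r,(proj(D["wrist"],fw(POSE,rail("s",th,2)(r,h)))*1.5625).round(0).tolist())
E
```

```text
t 6.55 frame xy mm -0.5 -107.6 z 49.59 F [-0.99  0.7   0.5 ] ty yaw 0.105 tx [-0.002  0.001 -1.   ]
t 6.7 frame xy mm 0.2 -108.1 z 50.76 F [0.15 0.37 0.59] ty yaw 0.105 tx [ 0.  0. -1.]
0.0 0.022 [[368.0, 451.0], [362.0, 206.0]]
0.0 -0.004 [[418.0, 450.0], [421.0, 205.0]]
0.5 0.022 [[376.0, 463.0], [371.0, 207.0]]
0.5 -0.004 [[421.0, 448.0], [424.0, 205.0]]
0.7 0.022 [[382.0, 467.0], [378.0, 208.0]]
0.7 -0.004 [[421.0, 446.0], [424.0, 205.0]]
0.9 0.022 [[390.0, 470.0], [387.0, 208.0]]
0.9 -0.004 [[421.0, 445.0], [424.0, 205.0]]
1.1 0.022 [[398.0, 472.0], [397.0, 208.0]]
1.1 -0.004 [[420.0, 444.0], [423.0, 204.0]]
1.3 0.022 [[407.0, 474.0], [408.0, 208.0]]
1.3 -0.004 [[419.0, 443.0], [422.0, 204.0]]
```

View pics/wrist3.png

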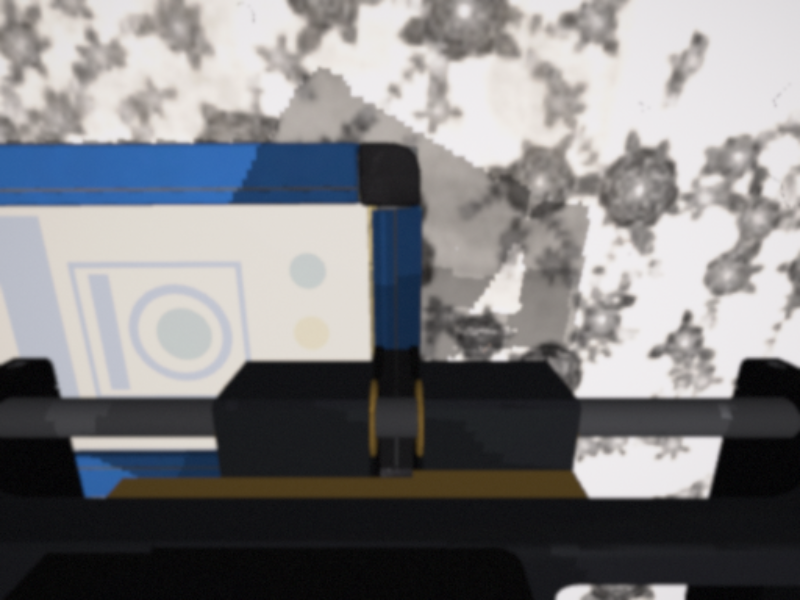

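View pics/scene3.png

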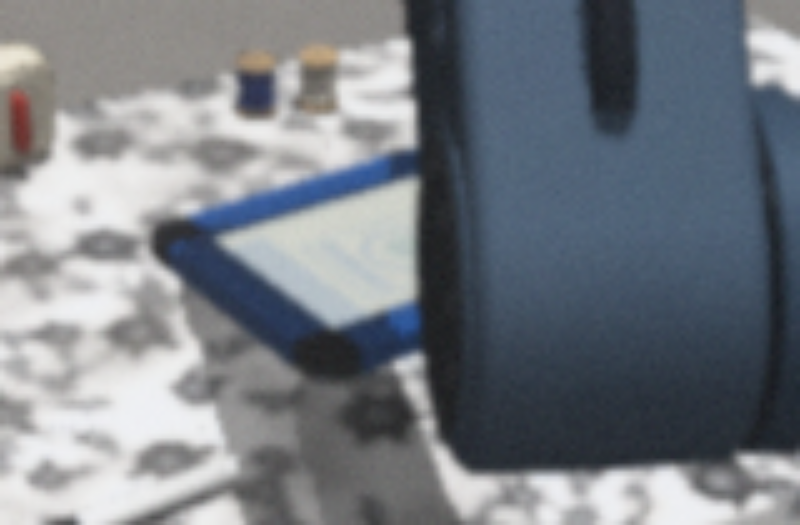

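Request:
{"op": "play_rows", "data": {"rows": [[[0.004,0,0,0,0,0,0],[0.009,0,0,0,0,0,0],[0.014,0,0,0,0,0,0],[0.018,0,0,0,0,0,0],[0.021,0,0,0,0,0,0],[0.023,0,0,0,0,0,0],[0.025,0,0,0,0,0,0],[0.026,0,0,0,0,0,0]]]}}

```text
time_s: 7.5
position: [0.5677, -0.1151, 0.0254]
tcp_rot: [[-0.002, 0.995, 0.102], [0.004, 0.102, -0.995], [-1.0, -0.001, -0.004]]
force: [-0.3, 6.3, 5.8]
opening: 0.005
```

Request:
{"op": "play_rows", "data": {"rows": [[[0.001,0,0,0,0,0,0],[0.002,0,0,0,0,0,0],[0.003,0,0,0,0,0,0],[0.004,0,0,0,0,0,0]]]}}

```text
time_s: 7.9
position: [0.5675, -0.1154, 0.0212]
tcp_rot: [[-0.002, 0.995, 0.102], [0.003, 0.102, -0.995], [-1.0, -0.002, -0.003]]
force: [0.0, 5.8, 4.3]
opening: 0.007
```

```bash
python3 - <<'E'
from rig import *
from h import *
st()
E
```

```text
t 7.9 frame xy mm -1.2 -106.9 z 21.16 F [0.01 5.81 4.31] ty yaw 0.103 tx [-0.002  0.003 -1.   ]
```

Request:
{"op": "play_rows", "data": {"rows": [[[0.001,0,-0.001,0,0,0,0],[0.002,0,-0.002,0,0,0,0],[0.003,0,-0.002,0,0,0,0],[0.004,0,-0.002,0,0,0,0],[0.004,0,-0.002,0,0,0,0]]]}}

```text
time_s: 8.4
position: [0.5684, -0.1157, 0.0174]
tcp_rot: [[0.0, 0.995, 0.103], [-0.0, 0.103, -0.995], [-1.0, 0.0, 0.0]]
force: [-0.1, 1.1, 4.8]
opening: 0.005
```

```bash
python3 - <<'E'
from rig import *
from h import *
st()
E
```

```text
t 8.4 frame xy mm -0.4 -107.3 z 17.42 F [-0.11  1.14  4.77] ty yaw 0.103 tx [ 0. -0. -1.]
```

Press a little more to make sure, then lift and look.

Request:
{"op": "play_rows", "data": {"rows": [[[0.001,0,0,0,0,0,0],[0.002,0,0,0,0,0,0],[0.002,0,0,0,0,0,0]]]}}

```text
time_s: 8.7
position: [0.5684, -0.1157, 0.0172]
tcp_rot: [[0.001, 0.995, 0.103], [-0.0, 0.103, -0.995], [-1.0, 0.001, 0.0]]
force: [-4.0, 1.7, 16.6]
opening: 0.001
```

Request:
{"op": "play_rows", "data": {"rows": [[[-0.015,0,0,0,0,0,0],[-0.05,-0.01,0,0,0,0,0],[-0.09,-0.03,0,0,0,0,0],[-0.13,-0.05,-0.03,0,0,0,0],[-0.15,-0.065,-0.07,0,0,0,0],[-0.15,-0.065,-0.1,0,0,0,0],[-0.15,-0.065,-0.1,0,0,0,0],[-0.15,-0.065,-0.1,0,0,0,0]]]}}

```text
time_s: 9.5
position: [0.4939, -0.0228, 0.1655]
tcp_rot: [[0.002, 0.994, 0.105], [-0.001, 0.105, -0.994], [-1.0, 0.002, 0.001]]
force: [-0.6, -0.3, -0.3]
opening: 0.008
```

```bash
python3 - <<'E'
from rig import *
from h import *
st()
D={}
for n in ("wrist","top"):
    c=capture(n);D[n]=c
    cv2.imwrite(f"pics/{n}4.png",cv2.resize(c["pixels"][:,:,::-1],(800,600)))
pickle.dump(D,open("d4.pkl","wb"))
st()
E
```

```text
t 9.5 frame xy mm -64.3 -6.8 z 165.52 F [-0.6  -0.26 -0.31] ty yaw 0.105 tx [ 0.002 -0.001 -1.   ]
t 9.6 frame xy mm -64.1 -7.8 z 164.93 F [0.2  0.44 0.59] ty yaw 0.103 tx [ 0.001 -0.001 -1.   ]
```

View pics/wrist4.png

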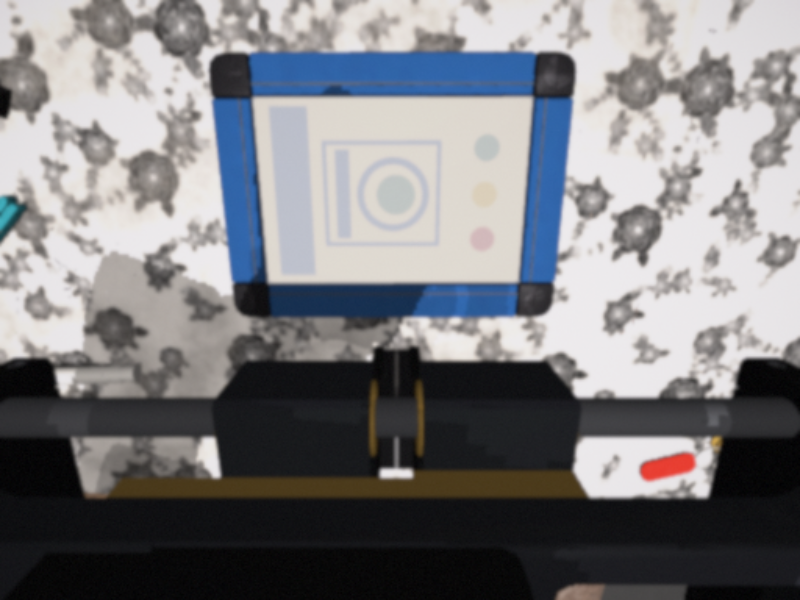

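```bash
python3 - <<'E'
from h import *
D=pickle.load(open("d4.pkl","rb"));c=D["wrist"]
k=np.array([[210.5,53],[576,52],[554,315],[233.5,316]])/1.5625-.3
m=[(.09,.12),(.09,-.12),(-.09,-.12),(-.09,.12)]
for h in (.008,.012,.017):
    r=least_squares(lambda q:(proj(c,fw(q,[(a,b,h) for a,b in m]))-k).ravel(),[.6,-.02,0]);print(h,r.x,r.fun.round(2), r.cost)
d=D["top"];im=cv2.resize(d["pixels"][130:235,195:330,::-1],None,fx=5.925,fy=5.925,interpolation=cv2.INTER_CUBIC)
cv2.imwrite("pics/top4c.png",im[:600,:800])
E
```

```text
0.008 [ 0.55710823 -0.01540052  0.10812042] [ 0.5   0.51 -0.76  0.74 -3.38 -1.23  3.68 -1.41] 15.034592772240307
0.012 [ 0.55675993 -0.01545881  0.10812608] [-1.05 -0.18  0.78  0.05 -2.26  0.06  2.56 -0.12] 6.709863491090251
0.017 [ 0.55631077 -0.0155332   0.10813334] [-3.04 -1.05  2.77 -0.83 -0.82  1.72  1.14  1.55] 13.007963975664712
```

View pics/top4c.png

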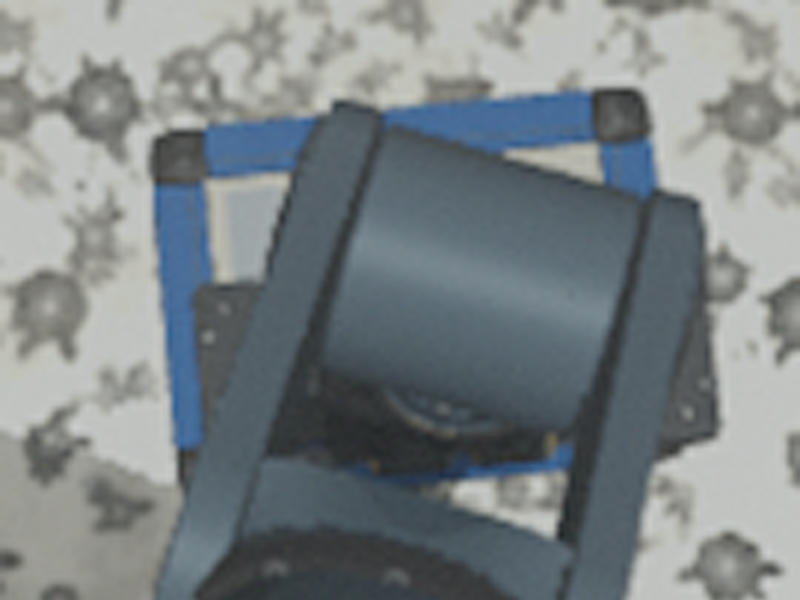

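```bash
sed -i 's/^POSE=.*/POSE=(.557,-.0155,.106)/' h.py; python3 - <<'E'
from rig import *
from h import *
st()
D=pickle.load(open("d0.pkl","rb"))
for n,z in (("pump_bottle",.09),("binder_clip",.01),("meter_keys",.004)): print(n,unproj(D["top"],D["top",n][0]["at"],z))
s=read_state();R=s["tcp_rot"]
g=fw(POSE,[(.077,.078,.045),(.077,-.078,.017),(.045,-.107,.017),(-.048,-.107,.017)])
for i in range(4): print((R.T@(g[i]-(s["position"] if i==0 else g[i-1]))).round(4))
E
```

```text
t 9.6 frame xy mm -63.4 -1.5 z 164.93 F [0.2  0.44 0.59] ty yaw 0.103 tx [ 0.001 -0.001 -1.   ]
pump_bottle [0.61850194 0.3682937  0.09      ]
binder_clip [0.46804815 0.40829506 0.01      ]
meter_keys [ 0.36240147 -0.3123394   0.004     ]
[ 0.12    0.1401 -0.08  ]
[0.0281 0.0004 0.156 ]
[-0.     -0.0319  0.0291]
[-0.0001 -0.093   0.0003]
```

Request:
{"op": "play_rows", "data": {"rows": [[[0.01,0.035,-0.02,0,0,0,0],[0.03,0.07,-0.04,0,0,0,0],[0.06,0.105,-0.06,0,0,0,0],[0.09,0.13,-0.075,0,0,0,0],[0.11,0.14,-0.08,0,0,0,0],[0.12,0.14,-0.08,0,0,0,0],[0.12,0.14,-0.08,0,0,0,0],[0.12,0.14,-0.08,0,0,0,0],[0.12,0.14,-0.08,0,0,0,0]]]}}

```text
time_s: 10.5
position: [0.6246, 0.0703, 0.0463]
tcp_rot: [[0.002, 0.995, 0.102], [-0.0, 0.102, -0.995], [-1.0, 0.002, 0.0]]
force: [-0.2, 0.9, 0.9]
opening: 0.005
```

```bash
python3 - <<'E'
from rig import *
from h import *
st()
c=capture("wrist");cv2.imwrite("pics/w5.png",cv2.resize(c["pixels"][:,:,::-1],(800,600)))
st()
E
```

```text
t 10.5 frame xy mm 76.3 78.1 z 46.34 F [-0.19  0.92  0.86] ty yaw 0.102 tx [ 0.002 -0.    -1.   ]
t 10.55 frame xy mm 76.4 78.3 z 46.52 F [ 0.13 -0.07  0.36] ty yaw 0.103 tx [ 0.002 -0.    -1.   ]
```

View pics/w5.png

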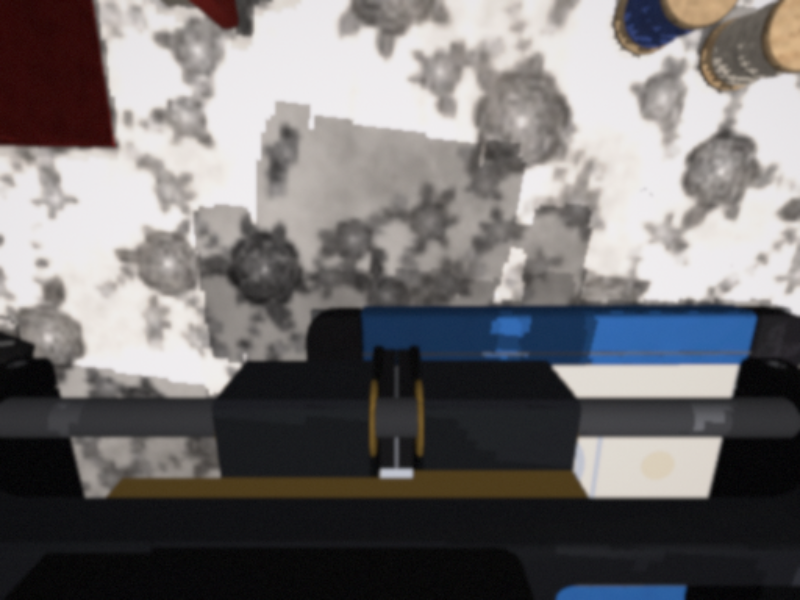

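Request:
{"op": "play_rows", "data": {"rows": [[[0.007,0,0,0,0,0,0],[0.014,0,0,0,0,0,0],[0.02,0,0,0,0,0,0],[0.024,0,0,0,0,0,0],[0.027,0,0,0,0,0,0],[0.0285,0,0,0,0,0,0],[0.0295,0,0,0,0,0,0],[0.03,0,0,0,0,0,0],[0.03,0,0,0,0,0,0]]]}}

```text
time_s: 11.45
position: [0.6241, 0.0714, 0.0169]
tcp_rot: [[-0.0, 0.995, 0.104], [-0.0, 0.104, -0.995], [-1.0, -0.0, 0.0]]
force: [-3.1, 0.1, 11.6]
opening: 0.004
```

```bash
python3 - <<'E'
from rig import *
from h import *
st()
E
```

```text
t 11.45 frame xy mm 75.9 79.3 z 16.91 F [-3.08  0.14 11.57] ty yaw 0.104 tx [-0. -0. -1.]
```

Request:
{"op": "play_rows", "data": {"rows": [[[-0.0006,0,0,0,0,0,0],[-0.0006,0,0.001,0,0,0,0],[-0.0006,0,0.004,0,0,0,0]]]}}

```text
time_s: 11.75
position: [0.6247, 0.0692, 0.0171]
tcp_rot: [[0.001, 0.995, 0.103], [0.003, 0.103, -0.995], [-1.0, 0.001, -0.003]]
force: [-2.3, 6.2, 7.8]
opening: 0.004
```

```bash
python3 - <<'E'
from rig import *
from h import *
st()
E
```

```text
t 11.75 frame xy mm 76.3 77.1 z 17.12 F [-2.28  6.22  7.76] ty yaw 0.103 tx [ 0.001  0.003 -1.   ]
```

Request:
{"op": "play_rows", "data": {"rows": [[[-0.0008,0,0.001,0,0,0,0],[-0.0008,0,0.004,0,0,0,0],[-0.0008,0,0.008,0,0,0,0],[-0.0008,0,0.013,0,0,0,0]]]}}

```text
time_s: 12.15
position: [0.6268, 0.0553, 0.0173]
tcp_rot: [[0.002, 0.995, 0.103], [0.001, 0.103, -0.995], [-1.0, 0.002, -0.001]]
force: [-0.5, 4.2, 6.2]
opening: 0.003
```

```bash
python3 - <<'E'
from rig import *
from h import *
st()
E
```

```text
t 12.15 frame xy mm 76.9 63.0 z 17.28 F [-0.46  4.17  6.24] ty yaw 0.103 tx [ 0.002  0.001 -1.   ]
```

Request:
{"op": "play_rows", "data": {"rows": [[[-0.0003,0,0.01,0,0,0,0],[-0.0003,0,0.02,0,0,0,0],[-0.0003,0,0.03,0,0,0,0],[-0.0003,0,0.04,0,0,0,0],[-0.0003,0,0.05,0,0,0,0],[-0.0003,0,0.06,0,0,0,0],[-0.0003,0,0.07,0,0,0,0]]]}}

```text
time_s: 12.85
position: [0.6338, -0.0152, 0.0174]
tcp_rot: [[0.001, 0.995, 0.103], [0.001, 0.103, -0.995], [-1.0, 0.001, -0.001]]
force: [0.7, 4.5, 6.6]
opening: 0.003
```

```bash
python3 - <<'E'
from rig import *
from h import *
st()
E
```

```text
t 12.85 frame xy mm 76.4 -7.8 z 17.43 F [0.65 4.54 6.62] ty yaw 0.103 tx [ 0.001  0.001 -1.   ]
```

Request:
{"op": "play_rows", "data": {"rows": [[[0,0,0.01,0,0,0,0],[0,0,0.02,0,0,0,0],[0,0,0.03,0,0,0,0],[0,0,0.04,0,0,0,0],[0,0,0.05,0,0,0,0],[0,0,0.058,0,0,0,0],[0,0,0.066,0,0,0,0],[0,0,0.07,0,0,0,0],[0,0,0.07,0,0,0,0]]]}}

```text
time_s: 13.75
position: [0.6409, -0.0858, 0.0172]
tcp_rot: [[0.001, 0.995, 0.102], [-0.0, 0.102, -0.995], [-1.0, 0.001, 0.0]]
force: [-1.0, 0.8, 5.2]
opening: 0.003
```

```bash
python3 - <<'E'
from rig import *
from h import *
st()
c=capture("wrist");cv2.imwrite("pics/w6.png",cv2.resize(c["pixels"][:,:,::-1],(800,600)))
E
```

```text
t 13.75 frame xy mm 75.9 -78.8 z 17.21 F [-0.98  0.79  5.24] ty yaw 0.103 tx [ 0.001 -0.    -1.   ]
```

View pics/w6.png

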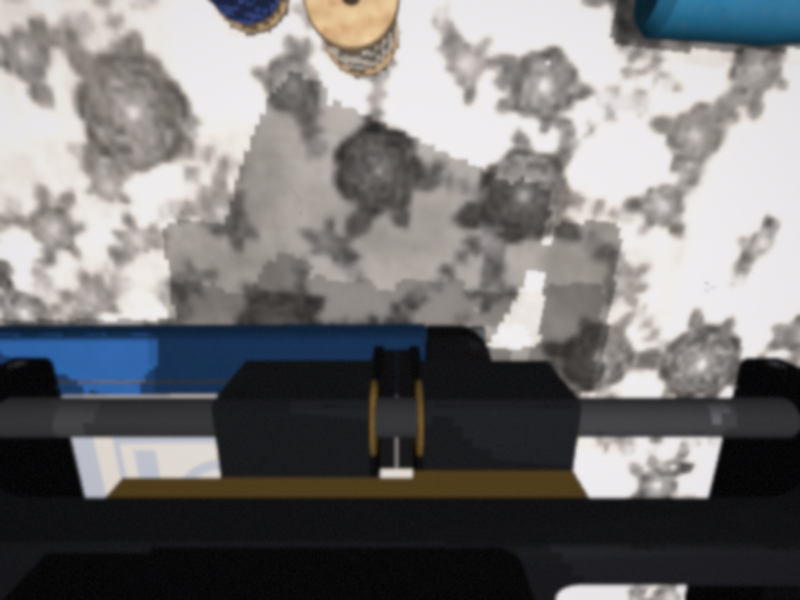

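Request:
{"op": "play_rows", "data": {"rows": [[[-0.004,0,0,0,0,0,0],[-0.006,0,0.008,0,0,0,0],[-0.006,0,0.018,0,0,0,0],[-0.006,-0.006,0.026,0,0,0,0],[-0.006,-0.016,0.029,0,0,0,0],[-0.006,-0.026,0.029,0,0,0,0],[-0.004,-0.031,0.029,0,0,0,0],[-0.002,-0.031,0.029,0,0,0,0],[-0.001,-0.031,0.029,0,0,0,0],[0,-0.031,0.029,0,0,0,0],[0,-0.031,0.029,0,0,0,0]]]}}

```text
time_s: 14.9
position: [0.6127, -0.1167, 0.0173]
tcp_rot: [[-0.0, 0.995, 0.104], [-0.0, 0.104, -0.995], [-1.0, -0.0, 0.0]]
force: [-2.1, 0.2, 4.5]
opening: 0.01
```

```bash
python3 - <<'E'
from rig import *
from h import *
st()
c=capture("wrist");cv2.imwrite("pics/w7.png",cv2.resize(c["pixels"][:,:,::-1],(800,600)))
st()
E
```

```text
t 14.9 frame xy mm 44.7 -106.5 z 17.28 F [-2.13  0.23  4.46] ty yaw 0.104 tx [-0. -0. -1.]
t 14.95 frame xy mm 44.7 -106.5 z 17.25 F [-3.32  0.23  4.39] ty yaw 0.104 tx [-0. -0. -1.]
```

View pics/w7.png

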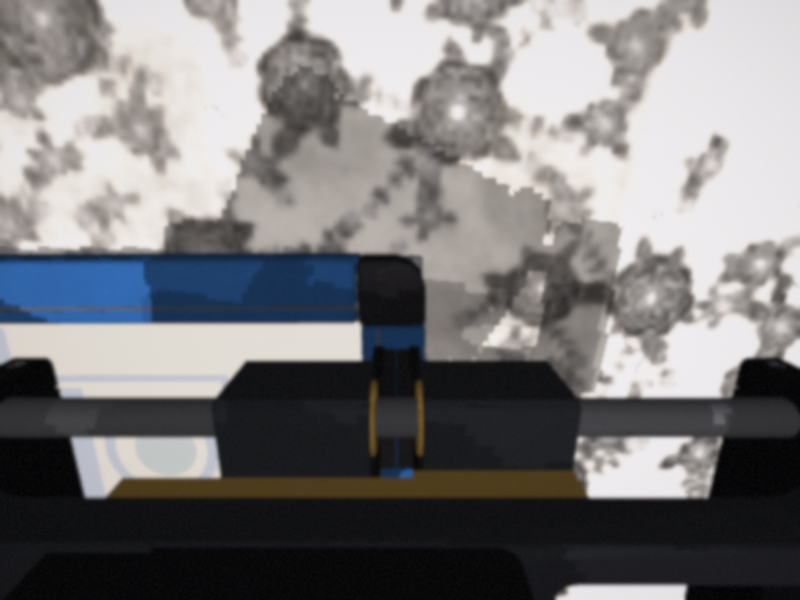

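Request:
{"op": "play_rows", "data": {"rows": [[[0,-0.004,0,0,0,0,0],[0,-0.012,0,0,0,0,0],[0,-0.022,0,0,0,0,0],[0,-0.032,0,0,0,0,0],[0,-0.042,0,0,0,0,0],[0,-0.052,0,0,0,0,0],[0,-0.062,0,0,0,0,0],[0,-0.072,0,0,0,0,0],[0,-0.082,0,0,0,0,0],[0,-0.09,0,0,0,0,0],[0,-0.093,0,0,0,0,0],[0,-0.093,0,0,0,0,0]]]}}

```text
time_s: 16.15
position: [0.5192, -0.1268, 0.0171]
tcp_rot: [[-0.0, 0.995, 0.103], [-0.0, 0.103, -0.995], [-1.0, -0.0, 0.0]]
force: [1.5, -0.7, 6.6]
opening: 0.001
```

```bash
python3 - <<'E'
from rig import *
from h import *
st()
c=capture("wrist");cv2.imwrite("pics/w8.png",cv2.resize(c["pixels"][:,:,::-1],(800,600)))
st()
E
```

```text
t 16.15 frame xy mm -49.4 -106.7 z 17.11 F [ 1.49 -0.71  6.65] ty yaw 0.103 tx [-0. -0. -1.]
t 16.2 frame xy mm -49.4 -106.7 z 17.1 F [ 1.54 -0.39  5.92] ty yaw 0.103 tx [-0. -0. -1.]
```

View pics/w8.png

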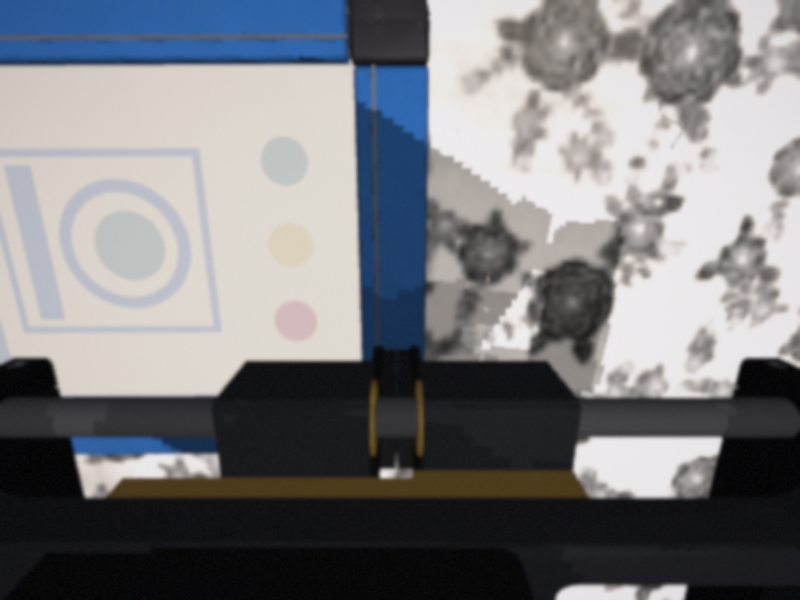

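Request:
{"op": "play_rows", "data": {"rows": [[[-0.005,0,0,0,0,0,0],[-0.025,0,0,0,0,0,0],[-0.06,0,0,0,0,0,0],[-0.1,-0.015,-0.025,0,0,0,0],[-0.14,-0.02,-0.06,0,0,0,0],[-0.16,-0.02,-0.1,0,0,0,0],[-0.16,-0.02,-0.1,0,0,0,0],[-0.16,-0.02,-0.1,0,0,0,0],[-0.16,-0.02,-0.1,0,0,0,0]]]}}

```text
time_s: 17.1
position: [0.4888, -0.0296, 0.1757]
tcp_rot: [[-0.003, 0.995, 0.103], [0.0, 0.103, -0.995], [-1.0, -0.003, -0.001]]
force: [-1.0, -0.5, -0.0]
opening: 0.008
```

```bash
python3 - <<'E'
from rig import *
from h import *
c=capture("wrist");cv2.imwrite("pics/w9.png",cv2.resize(c["pixels"][:,:,::-1],(800,600)))
pickle.dump(c,open("c9.pkl","wb"))
c=capture("top");cv2.imwrite("pics/top9.png",cv2.resize(c["pixels"][:,:,::-1],(800,600)))
st()
E
```

```text
t 17.2 frame xy mm -69.0 -7.3 z 175.45 F [ 0.3  -0.2  -0.02] ty yaw 0.102 tx [-0.003  0.001 -1.   ]
```

View pics/w9.png

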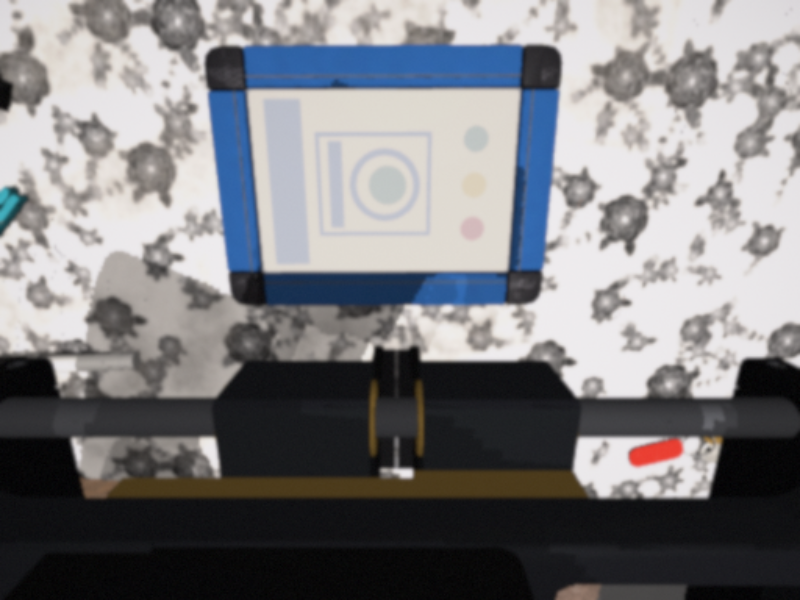

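View pics/top9.png

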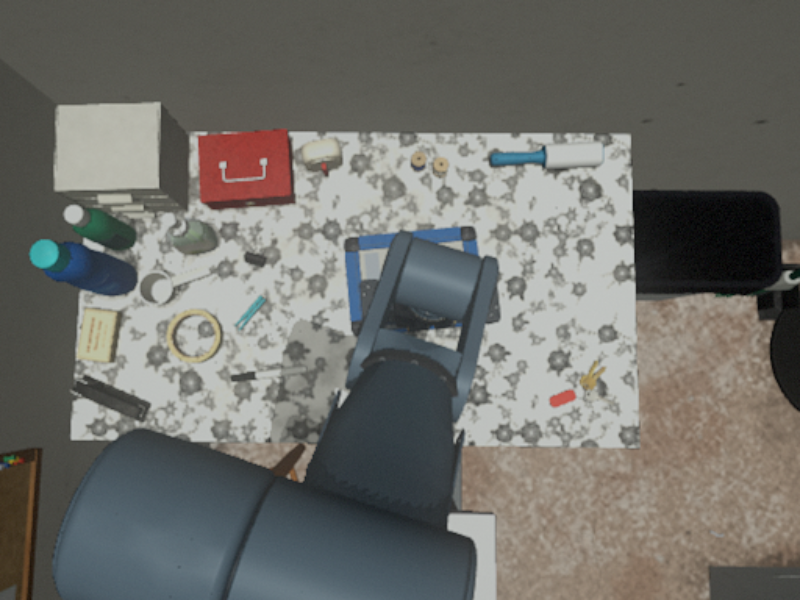

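Both rails are shut and level with the corner caps. The frame has moved only a few mm, and the other things are where they were. Handing in.

```bash
python3 - <<'E'
from rig import *
print(hand_in())
E
```

```text
the job is handed in; nothing more can be done
None
```

Both open rails are shut, and I ran the closed fingertips along the shut edge in the order asked. The job was handed in at about 17 s; `hand_in` gives no verdict.

- **Shutting:** I pressed each rail down with the shut fingers until it stopped moving at about 17 mm, the stated shut height. I then lifted the hand clear and saw both rails lying flush with the corner caps.
- **Running the edge:** The readings taken at long left, middle and right, then short far and near, were about 4 to 12 N. At the corner I lifted the fingers about 6 mm over the cap instead of sliding across it, so contact breaks there.
- **Last checks:** The final wrist and top pictures show both rails flush and the frame flat. The other things looked unmoved by eye.
- **Frame shift:** The frame slid about 6 mm to the right when the short rail was pressed, because the sideways push reached about 6 N. That is well inside the 40 mm limit.
- **Heaviest readings:** The first touch on the long rail was 11.6 N, so I eased off to about 6 N before sliding. The highest press was about 17 N, at the end of shutting the short rail.
- **Disagreement:** The top and wrist cameras differed by about 0.7° on the frame's angle, so I used a value in between.

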